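# Close the snap button of a rack lock bar with the bench pliers

## Robot

A 6-joint arm with a two-finger parallel gripper is mounted at the origin on the work surface. World frame = base frame: x ahead of the robot, y to its left, z up, the work surface at z = 0. Lengths are in m, angles in rad, forces in N, time in s.
With the tool pointing down it reaches from about 0.375 to 0.75 m from the base axis. Payload 9 kg.
Tool frame: the origin (TCP) lies at the very end of the fingers, on their centre line; the grasp point (between the pads) lies 19 mm behind it (bot.grip_depth is the distance from the TCP to the grasp point, in m); z points along the fingers, x is the direction in which the jaws open and shut, and the axes are right-handed (so a half turn about z gives the same grasp; the last joint's range is limited). The gripper opens to 85 mm and grips with 20 to 120 N. Pads are 22 mm wide; open, the fingers measure 114 mm over their backs; the gripper's body (76 mm by 85 mm) begins 54 mm behind the grasp point. The pads swing forward as they close: fully open they stand 13 mm farther back than shut.
Start: joints at [-1.429, 0.104, 0.097, 1.564, 0, 1.353], TCP at [0.211, -0.562, 0.231] pointing down, gripper open.
Joint ranges: [-2.99, 2.99], [-0.84, 1.86], [-1.1, 1.16], [-1.84, 2.11], [-1.51, 1.56], [-3.14, 3.14]. Speed limits (rad/s): [2.22, 2.22, 2.57, 3.14, 3.14, 3.14].

## Interface

Orientations are given as a rotation vector (axis times angle).
In Python, from station import bot gives the robot as it stands. The module is installed in compiled form; this text tells all that it offers.
- The arm moves only by the shell command python3 -m pendant 'ROWS' [FORCE]. ROWS is JSON, a list of rows, each a list of 3 entries, a list of its own where there are three numbers: the shift along the world's x, y, z normalised to -1 to 1, where 1 is 0.03 m, then the turn about the world's z normalised to -1 to 1, where 1 is 0.12 rad, then the closure, from 0 (fully open) to 1 (shut). A call has 1 to 20 rows; each row shifts and turns the commanded pose from where the row before left it; what a row does not reach is not made up. A row lasts 1/8 s, in which the tool goes at most 62.5 mm and 10.7 degrees, less where a joint would pass 70% of its speed; a pose out of reach is approached as far as the arm can. A call with a number of a shift or a turn outside -1 to 1 is refused whole. A call with a gripper value outside its range is refused whole. The fingers move at their own pace and stop on an object; FORCE is the grip in N (left out, the last holds). Time passes only in rows, so rows that do not move let the fingers close. It gives the time, the measured TCP pose, the force and the opening at its end, in the units of the state.
- bot.state(): the state, without advancing time (a new reading comes with each control period).
- bot.camera(name): name is "scene" or "top"; returns a dict with "image" (480x640x3 uint8, red, green, blue), "depth" (480x640 float32, m along the optical axis (not along the pixel's ray), 0 where there is no reading), "K" (3x3 intrinsics, pixels), "position" and "rotation" of the camera in the world. Camera axes: x right, y up, looking along -z (the intrinsics and any distortion apply to the point x, -y, -z); pixel columns grow to the right and rows downward; lengths in m; the calibration is good to about 2 mm. A picture is of the moment at which its call begins.
- bot.hand_in(): hands the job in, once; it reports no verdict.
Trained networks look in the newest picture that a camera, given by its name, has taken for a name from the list of things; names that differ only in an ending like _2 or _b are one class to them, and where a whole thing is asked for, a point or a joint stands for the part that bears it (a point fixed in the world has none). Each returns a list of dicts, best first, with "conf" (0 to 1); they miss things now and then, are a little off and sometimes report something else, mostly with a low value. They report only what shows in the picture. A call takes as long as a camera call. They do not tell look-alikes from the thing itself.
- bot.look_for(camera, thing): "point" ([x, y, z] in m, in the coordinates of the camera as it stood for that picture, good to about 4 mm: the middle of the surface that is visible of it).
- bot.pinpoint(camera, thing): "point" ([x, y, z] in m, in the coordinates of the camera as it stood for that picture, good to about 4 mm: a listed point, or the origin of a listed thing).
The state is a dict: "clock": time; "q": joint angles; "joint_vel": joint speeds; "effort": joint torques, N m; "position": TCP position; "ee_rot": TCP orientation; "contact_force": force on the tool from outside, world axes, zero at the start; "ft_torque": the same for the moment, N m; "grip_width": finger opening in m.
Only numpy, scipy, OpenCV 4.12 (cv2) and the standard library are available. Lean on these libraries where they do the work, as an engineer would, in place of code of your own. Each camera call takes 0.05 s, during which the arm holds its last target. There are 200 camera calls.

## Task

Of the two white tube-rack lock bars, take the one with the steel snap button still standing up and lay it in the open bench pliers, button end flat on the lower jaw under the round pressing head. Let go of the bar, press the pliers' upper handle down until the button clicks home, then let the handle spring open again, leaving the bar in the pliers. Leave the other bar alone.

Things in the scene. Friction and masses are not known exactly. Their poses are not given: they have to be found in the camera images.
- bar_grip (a point): Grip centre of the white lock bar with the button, a flat strip 128 mm long (own y), 26 wide (x), 6 thick, 50 g. The grip is an upright tab near its -y end, 12 mm thick (x), 26 long (y), 6 to 54 mm above the bar's underside; pinch it across its thickness. This point: 30 mm above the underside. Bar axes: z up, y from grip to button. Starts flat on a 2 mm mat, y within 0.3 rad of world +y.
- stud (a point): Centre of the snap button on that bar: on the strip's top face, 6 mm above its underside, 96 mm from the grip along the bar's +y. The button is a steel cap 18 mm across, 4 mm thick, on a thin post; its top is 10 mm above this point while standing up, 4 mm when snapped home. Axes: the bar's.
- button (a joint): Travel of the snap button's cap: 0 = standing up, 0.006 m = snapped home. It resists with about 13 N at first; past half-way it snaps home by itself and stays.
- jaw (a point): Middle of the top face of the pliers' lower jaw, a fixed plate 70 (x) by 200 mm (y), 24 mm above the table. x runs level from the handles (robot side) to the hinge axis, 85 mm on and 28 mm higher. The button belongs here, bar along y, slid in level from the side (-y is free). A pressing disc 40 mm across hangs over it, its face 38 (hinge side) to 56 mm above the plate when open.
- handle (a point): Where to press: top of the upper handle, middle of a black sleeve 100 mm long, 32 wide; 210 mm along the arm from the hinge axis and 9 mm above the arm's midline. x along the arm to the hinge, z out of its top. Open: 151 mm above the table, 100 mm from the jaw's middle towards the robot; closed: level, 61 mm up, 125 mm from it. Sprung open; closing on the button takes about 8 N here.
- lever (a joint): Angle of the pliers' upper handle: 0 = open (sprung back, rising 0.45 rad towards the robot), 0.45 rad = fully closed (stop). The pressing disc meets a standing button at about 0.35; the button snaps by about 0.39 and is home at about 0.42 at the latest.
- spare_grip (a point): Grip centre of the other white lock bar, same shape and size but without a button, lying on the mat about 0.14 to 0.24 m from the first. To be left alone.
Things that resemble listed ones, but are neither listed nor needed, are in the scene too. What is shaped like the part that bears bar_grip but orange or yellow is not meant.

How it is judged:
On the way, in this order (a step that is already met when the one before it is completed fails the run):
1. the bar lies let go on the lower jaw, its button under the pressing head (within 16 mm of the jaw's middle) and still standing up (horizontal distance between stud and jaw below 0.016 m and z of stud in the frame of jaw below 0.01 m and angle between stud's own z axis and vertical below 0.1 rad and contact force between the fingers and bar below 0.1 N and value of joint button below 0.002 m), for 0.2 s.
2. the pliers are pressed closed on it and the button clicks home (value of joint lever above 0.35 rad and value of joint button above 0.0045 m), for 0.05 s.
At the end, for the whole second after the job is handed in: The button is snapped home (travel over 4.5 of 6 mm), the pliers' handle has sprung open (below 0.1 rad), and the bar still lies flat (within 0.15 rad) on the lower jaw with its button within 25 mm of the jaw's middle (value of joint button above 0.0045 m and value of joint lever below 0.1 rad and horizontal distance between stud and jaw below 0.025 m and z of stud in the frame of jaw below 0.012 m and angle between stud's own z axis and vertical below 0.15 rad); the robot touches nothing.
It fails at once if the other bar is moved more than 30 mm (distance of spare_grip from where it was at the start of the episode above 0.03 m).
It also fails if it takes over 51 s, if anything falls off the work surface, if the arm or the gripper's body presses on something with over 40 N, if the wrist force passes 120 N, or if a joint passes its speed limit or range.

## Working session

There is one attempt and no reset: what is moved stays moved. The work goes in short steps, Python scripts to look and compute and a shell command to move; the robot and the scene stay as the last step left them, time stands still between calls to the robot, and variables do not carry over. Pictures are saved under pics/ and viewed, about 8 in all and at most 12, crops included, and the job is handed in when it is done.

```bash
mkdir -p pics; cat > h.py <<'E'
from station import bot
import numpy as np, cv2
def W(c,p): return np.array(c["position"])+R(c)@np.array(p)
def R(c):
    r=np.array(c["rotation"],float)
    return r if r.shape==(3,3) else cv2.Rodrigues(r)[0]
def pix(c,w):
    p=R(c).T@(np.array(w)-c["position"]); K=np.array(c["K"]); return (K[0,0]*p[0]/-p[2]+K[0,2], K[1,1]*-p[1]/-p[2]+K[1,2])
def cloud(c):
    K=np.array(c["K"]);v,u=np.mgrid[:480,:640];d=c["depth"]
    P=np.stack([(u-K[0,2])/K[0,0]*d,-(v-K[1,2])/K[1,1]*d,-d],-1)
    return P@R(c).T+np.array(c["position"])
E
python3 - <<'E'
from h import *
for n in("scene","top"):
    c=bot.camera(n); cv2.imwrite(f"pics/{n}1.png",c["image"][:,:,::-1])
    print(n,np.round(c["position"],3))
    for t in("bar_grip","stud","jaw","handle","spare_grip"):
        for d in bot.pinpoint(n,t)[:4]:
            w=W(c,d["point"]); print(t,round(d["conf"],2),np.round(w,3),np.round(pix(c,w)))
s=bot.state();print(s)
E
```

```text
scene [ 0.965 -0.789  0.703]
bar_grip 0.97 [ 0.797 -0.177  0.03 ] [400. 329.]
bar_grip 0.73 [0.775 0.033 0.032] [427. 261.]
bar_grip 0.7 [ 0.641 -0.256  0.034] [305. 324.]
bar_grip 0.63 [ 0.356 -0.446  0.029] [116. 335.]
stud 0.89 [ 0.629 -0.165  0.011] [323. 300.]
stud 0.83 [ 0.437 -0.394  0.01 ] [172. 340.]
stud 0.75 [0.867 0.05  0.011] [469. 278.]
stud 0.6 [ 0.841 -0.089  0.004] [436. 317.]
jaw 0.91 [0.602 0.08  0.026] [363. 229.]
handle 0.94 [0.504 0.098 0.157] [332. 167.]
spare_grip 0.58 [ 0.477 -0.198  0.035] [251. 276.]
spare_grip 0.25 [ 0.641 -0.26   0.035] [304. 325.]
top [ 0.429 -0.106  1.027]
bar_grip 0.92 [0.779 0.039 0.031] [255. 174.]
bar_grip 0.91 [ 0.642 -0.259  0.033] [387. 236.]
bar_grip 0.83 [ 0.355 -0.447  0.03 ] [478. 373.]
bar_grip 0.82 [ 0.711 -0.366  0.029] [434. 207.]
stud 0.94 [ 0.441 -0.394  0.009] [448. 330.]
stud 0.93 [ 0.635 -0.161  0.007] [342. 240.]
stud 0.93 [ 0.766 -0.446  0.005] [465. 188.]
stud 0.85 [ 0.839 -0.088  0.003] [312. 155.]
handle 0.75 [0.502 0.094 0.155] [210. 291.]
spare_grip 0.71 [ 0.478 -0.197  0.034] [358. 311.]
{'clock': 0.6, 'q': array([-1.42869482e+00,  1.04093627e-01,  9.73228597e-02,  1.56389691e+00,
        1.07603298e-05,  1.35313223e+00]), 'joint_vel': array([ 3.02806404e-04,  7.59359260e-05, -1.65349265e-03, -4.30248283e-04,
        1.10082537e-04, -1.58029317e-03]), 'effort': array([-1.43397076e-03, -5.56468999e+01,  5.03573549e+01,  6.96268926e-04,
       -3.82153830e-04,  1.66481399e-06]), 'position': array([ 0.21127121, -0.56161803,  0.23134701]), 'ee_rot': array([ 2.58297379e+00, -1.78810067e+00,  1.49790303e-04]), 'contact_force': array([ 0.25101742,  0.41932476, -0.28124583]), 'ft_torque': array([ 0.01436034, -0.00663473, -0.01150172]), 'grip_width': 0.08510035168333244}
```

View pics/scene1.png

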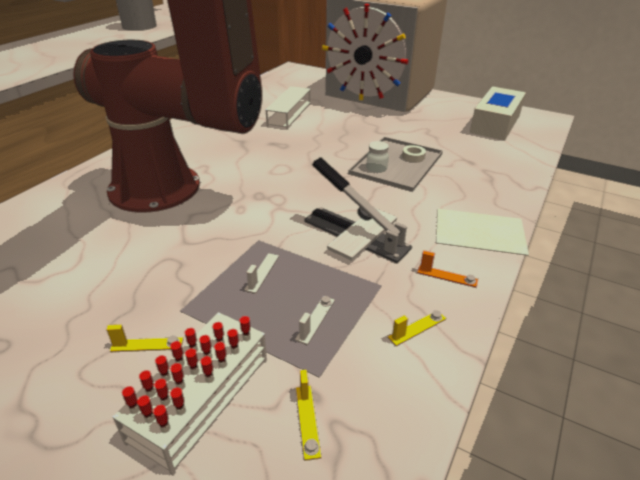

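View pics/top1.png

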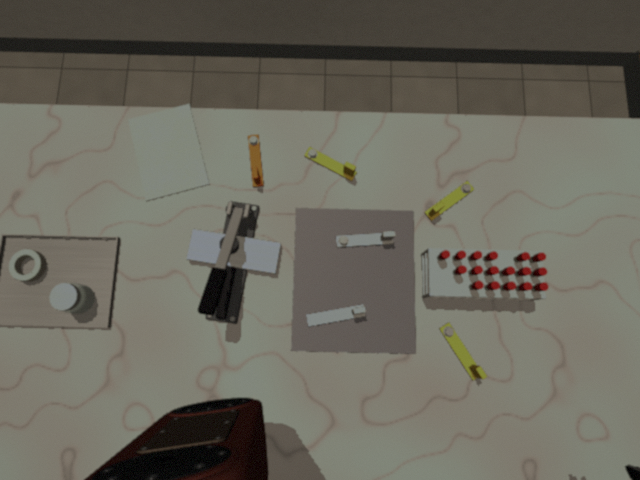

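Candidates for the bar: white with button, top (387,236) with its button at (342,240); white without button, top (358,311); orange (257,180); yellow at (350,172), (432,212) and (478,373). By the description I choose the white bar at (387,236). I'll check it in a close crop and refine its pose.

```bash
python3 - <<'E'
from h import *
a=bot.camera("scene");b=bot.camera("top")
A=cv2.resize(a["image"][250:360,230:350],(480,440),interpolation=2)
B=cv2.resize(b["image"][195:345,285:425][:, :],(411,440),interpolation=2)
cv2.imwrite("pics/crop1.png",np.hstack([A,B])[:,:,::-1][:,:800])
for n,c in(("scene",a),("top",b)):
    P=cloud(c); im=c["image"].astype(int); hs=cv2.cvtColor(c["image"],cv2.COLOR_RGB2HSV)
    def f(cx,cy,r,z0,z1,nm):
        m=(np.hypot(P[...,0]-cx,P[...,1]-cy)<r)&(P[...,2]>z0)&(P[...,2]<z1)&(c["depth"]>0)
        q=P[m][:,:2].astype(np.float32)
        if len(q)<5: print(n,nm,len(q));return
        (x,y),s,an=cv2.minAreaRect(q); print(n,nm,len(q),"c",np.round((x,y),3),"mean",np.round(q.mean(0),3),"z",np.round(np.median(P[m][:,2]),4),np.round(s,3),round(an,1), np.linalg.svd(q-q.mean(0),full_matrices=False)[2][0])
    f(.638,-.21,.08,.0055,.011,"strip"); f(.638,-.21,.08,.005,.07,"bar");f(.642,-.258,.03,.045,.065,"tabtop"); f(.633,-.163,.02,.014,.03,"cap")
    f(.602,.08,.13,.019,.029,"jaw"); f(.503,.096,.08,.1,.2,"arm")
E
```

```text
scene strip 474 c [ 0.65  -0.213] mean [ 0.642 -0.213] z 0.0084 [0.131 0.106] 63.2 [ 0.09683172 -0.99530077]
scene bar 827 c [ 0.634 -0.211] mean [ 0.643 -0.225] z 0.0093 [0.136 0.138] 3.7 [ 0.09111301 -0.99584055]
scene tabtop 112 c [ 0.644 -0.262] mean [ 0.644 -0.263] z 0.0551 [0.012 0.027] 4.6 [-0.01215676 -0.9999261 ]
scene cap 50 c [ 0.634 -0.165] mean [ 0.635 -0.165] z 0.0181 [0.017 0.015] 86.2 [-0.09597515 -0.99538374]
scene jaw 1581 c [0.599 0.081] mean [0.595 0.059] z 0.0242 [0.191 0.196] 39.7 [ 0.05254124 -0.9986188 ]
scene arm 660 c [0.521 0.088] mean [0.519 0.084] z 0.1407 [0.035 0.121] 82.6 [ 0.99431604 -0.10646892]
top strip 757 c [ 0.635 -0.212] mean [ 0.636 -0.207] z 0.0073 [0.15  0.154] 1.1 [-0.01642594 -0.9998651 ]
top bar 1204 c [ 0.635 -0.211] mean [ 0.636 -0.21 ] z 0.0076 [0.152 0.155] 4.1 [-0.07361302  0.99728686]
top tabtop 79 c [ 0.642 -0.258] mean [ 0.642 -0.258] z 0.0558 [0.012 0.025] 1.4 [ 0.06769191 -0.9977063 ]
top cap 52 c [ 0.634 -0.163] mean [ 0.634 -0.163] z 0.0195 [0.017 0.02 ] 69.2 [-0.7841005   0.62063396]
top jaw 2760 c [0.598 0.076] mean [0.589 0.078] z 0.0252 [0.194 0.19 ] 35.2 [0.11992282 0.9927832 ]
top arm 994 c [0.52  0.091] mean [0.514 0.09 ] z 0.1485 [0.033 0.124] 82.6 [-0.99130416  0.13159037]
```

View pics/crop1.png

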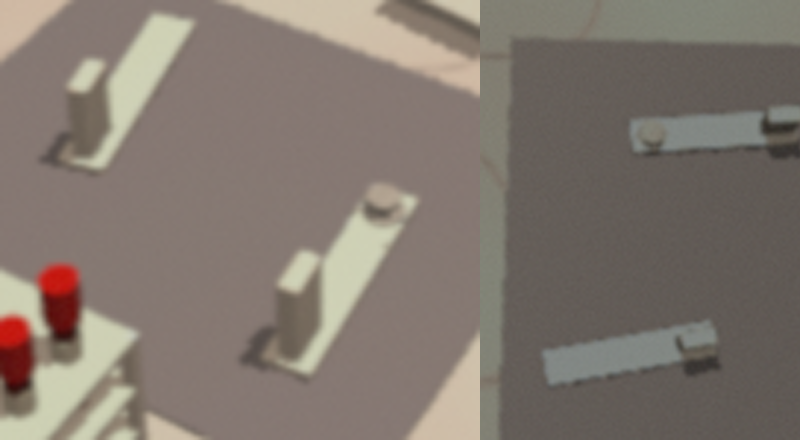

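The crop confirms it: the chosen bar (scene (305,324), top (387,236)) has a standing button (cap top about 18 mm up), and the other white bar has none. Moving above the grip.

```bash
python3 -m pendant '[[[0.9,0.63,0],0.68,0],[[0.9,0.63,0],0.68,0],[[0.9,0.63,0],0.68,0],[[0.9,0.63,0],0.68,0],[[0.9,0.63,0],0.68,0],[[0.9,0.63,0],0.68,0],[[0.9,0.63,0],0.68,0],[[0.9,0.63,0],0.68,0],[[0.9,0.63,0],0.68,0],[[0.9,0.63,0],0.68,0],[[0.9,0.63,0],0.68,0],[[0.9,0.63,0],0.68,0],[[0.9,0.63,0],0.68,0],[[0.9,0.63,0],0.68,0],[[0.9,0.63,0],0.68,0],[[0.9,0.63,0],0.68,0],[[0,0,0],0,0],[[0,0,0],0,0]]'
cat >> h.py <<'E'
def tool():
    s=bot.state();r=cv2.Rodrigues(np.array(s["ee_rot"]))[0]
    print("t",round(s["clock"],2),"tcp",np.round(s["position"],4),"yaw",round(np.arctan2(r[1,0],r[0,0]),3),"tilt z",np.round(r[:,2],3),"F",np.round(s["contact_force"],1),"w",round(s["grip_width"],4),"q6",round(s["q"][5],2))
E
python3 - <<'E'
from h import *
tool()
c=bot.camera("scene");P=cloud(c)
for x0,x1,y0,y1 in((.58,.72,-.36,-.29),(.58,.72,-.33,-.29)):
    m=(P[...,0]>x0)&(P[...,0]<x1)&(P[...,1]>y0)&(P[...,1]<y1)&(c["depth"]>0)&(P[...,2]<.15); print(np.percentile(P[m][:,2],[50,99,100]).round(3))
E
```

```text
clock: 2.95
position: [0.643, -0.2594, 0.2312]
ee_rot: [3.138, 0.147, -0.001]
contact_force: [0.5, -0.3, -0.6]
grip_width: 0.0853
t 2.95 tcp [ 0.643  -0.2594  0.2312] yaw 0.094 tilt z [-0. -0. -1.] F [ 0.5 -0.3 -0.6] w 0.0853 q6 0.91
[0.002 0.074 0.119]
[0.002 0.005 0.006]
```

```bash
python3 -m pendant '[[[0,0,-1],0,0],[[0,0,-1],0,0],[[0,0,-1],0,0],[[0,0,-1],0,0],[[0,0,-1],0,0],[[0,0,-1],0,0],[[0,0,-0.6],0,0],[[0,0,-0.57],0,0],[[0,0,0],0,0],[[0,0,0],0,1],[[0,0,0],0,1],[[0,0,0],0,1],[[0,0,0],0,1],[[0,0,0],0,1],[[0,0,0],0,1],[[0,0,0],0,1]]' 40
python3 -c "
from h import *
tool()"
```

```text
clock: 5.0
position: [0.6435, -0.2593, 0.0166]
ee_rot: [3.138, 0.149, 0.001]
contact_force: [0.3, -0.4, 3.2]
grip_width: 0.0116
t 5.0 tcp [ 0.6435 -0.2593  0.0166] yaw 0.095 tilt z [ 0.001 -0.    -1.   ] F [ 0.3 -0.4  3.2] w 0.0116 q6 0.91
```

```bash
python3 -m pendant '[[[0,0,0.5],0,1],[[0,0,0.83],0,1],[[0,0,0],0,1],[[-0.4,0.65,0],-0.32,1],[[-0.4,0.65,0],-0.32,1],[[-0.4,0.65,0],-0.32,1],[[-0.4,0.65,0],-0.32,1],[[-0.4,0.65,0],-0.32,1],[[-0.4,0.65,0],-0.31,1],[[0,0,0],0,1],[[0,0,0],0,1]]'
python3 - <<'E'
from h import *
tool()
o=[]
for n in("scene","top"):
    c=bot.camera(n);P=cloud(c)
    for t in("bar_grip","stud","jaw","handle"):
        for d in bot.pinpoint(n,t)[:4]:
            w=W(c,d["point"])
            if d["conf"]>.4 and np.hypot(w[0]-.58,w[1]-.0)<.2: print(n,t,round(d["conf"],2),np.round(w,3))
    # plate: low-saturation bright points at z~24mm
    u,v=(int(k) for k in pix(c,(.59,.02,.04))); u=min(max(u,100),540);v=min(max(v,75),405)
    o.append(cv2.resize(c["image"][v-75:v+75,u-100:u+100],(400,300),interpolation=2))
cv2.imwrite("pics/a2.png",np.hstack(o)[:,:,::-1])
E
```

```text
clock: 6.38
position: [0.5714, -0.1426, 0.0558]
ee_rot: [3.134, -0.21, 0.0]
contact_force: [-0.6, 0.0, 0.0]
grip_width: 0.0112
t 6.38 tcp [ 0.5714 -0.1426  0.0558] yaw -0.134 tilt z [ 0. -0. -1.] F [-0.6  0.   0. ] w 0.0112 q6 1.24
scene bar_grip 0.8 [0.773 0.036 0.03 ]
scene bar_grip 0.68 [ 0.57  -0.143  0.076]
scene stud 0.86 [ 0.584 -0.046  0.049]
scene jaw 0.94 [0.605 0.078 0.027]
scene handle 0.68 [0.505 0.093 0.156]
top jaw 0.76 [0.599 0.077 0.029]
top handle 0.97 [0.507 0.094 0.153]
```

View pics/a2.png

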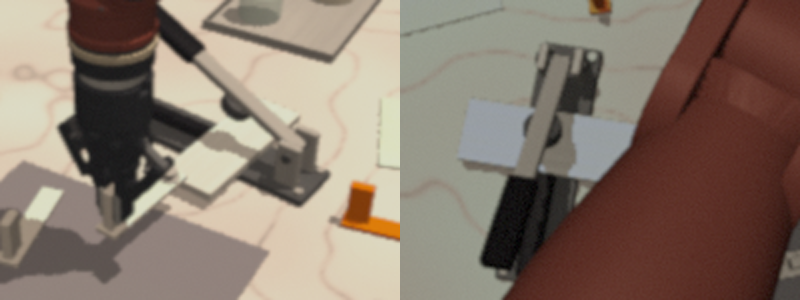

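Scene crop: bar level in the fingers at about (130,210), its button at about (170,170), heading for the white plate; top crop: disc at (540,130) over the plate. Sliding in level.

```bash
python3 -m pendant '[[[0,0,-0.23],0,1],[[0.12,0.84,0],0,1],[[0.12,0.84,0],0,1],[[0.12,0.84,0],0,1],[[0.12,0.84,0],0,1],[[0.12,0.84,0],0,1],[[0,0,0],0,1],[[0,0,0],0,1]]'
python3 - <<'E'
from h import *
tool()
o=[]
for n in("scene",):
    c=bot.camera(n)
    for t in("bar_grip","stud","jaw","handle"):
        for d in bot.pinpoint(n,t)[:4]:
            w=W(c,d["point"])
            if d["conf"]>.3 and np.hypot(w[0]-.58,w[1]-.0)<.2: print(n,t,round(d["conf"],2),np.round(w,3))
    u,v=(int(k) for k in pix(c,(.59,.02,.04)))
    cv2.imwrite("pics/a3.png",cv2.resize(c["image"][v-75:v+75,u-100:u+100],(800,600),interpolation=2)[:,:,::-1])
E
```

```text
clock: 7.88
position: [0.5891, -0.0166, 0.0489]
ee_rot: [3.134, -0.211, -0.0]
contact_force: [-0.2, 0.4, -1.0]
grip_width: 0.0115
t 7.88 tcp [ 0.5891 -0.0166  0.0489] yaw -0.135 tilt z [-0. -0. -1.] F [-0.2  0.4 -1. ] w 0.0115 q6 1.46
scene bar_grip 0.73 [0.775 0.033 0.029]
scene stud 0.68 [0.601 0.077 0.042]
scene jaw 0.63 [0.601 0.077 0.026]
scene handle 0.65 [0.501 0.094 0.155]
```

View pics/a3.png

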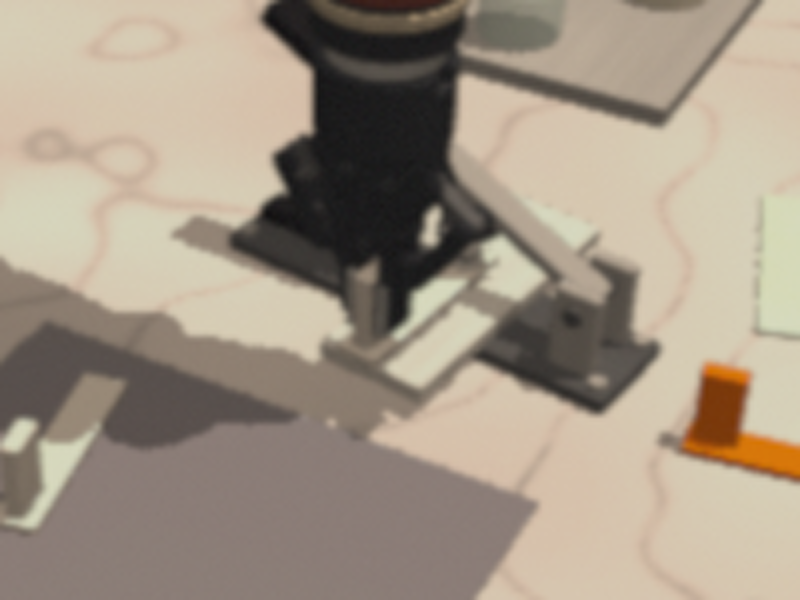

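The bar lies along the plate, (350,350)–(490,265) in the crop, with the button under the disc. Measured stud (0.601,0.077) equals the jaw's middle. Lowering.

```bash
python3 -m pendant '[[[0,0,-0.15],0,1],[[0,0,-0.12],0,1],[[0,0,0],0,1],[[0,0,0],0,1]]'
```

```text
clock: 8.62
position: [0.5892, -0.0162, 0.0411]
ee_rot: [3.134, -0.211, 0.0]
contact_force: [-0.0, -0.3, -0.3]
grip_width: 0.0116
```

```bash
python3 -m pendant '[[[0,0,-0.06],0,1],[[0,0,0],0,1]]'; python3 -m pendant '[[[0,0,-0.04],0,1],[[0,0,0],0,1]]';
```

```text
clock: 8.88
position: [0.5892, -0.0162, 0.0392]
ee_rot: [3.134, -0.211, -0.0]
contact_force: [-0.2, 0.1, 0.1]
grip_width: 0.0116
clock: 9.12
position: [0.5894, -0.0162, 0.0386]
ee_rot: [3.134, -0.211, 0.001]
contact_force: [-1.2, 0.9, 3.9]
grip_width: 0.0117
```

```bash
python3 -m pendant '[[[0,0,0],0,0.5],[[0,0,0],0,0.5],[[0,0,0],0,0.5],[[0,0,0],0,0.5],[[0,0,0.3],0,0.5],[[0,0,1],0,0.5],[[0,0,1],0,0.5],[[0,0,1],0,0.5],[[0,0,1],0,0.5],[[0,0,1],0,0.5],[[0,-0.6,1],0,0.5],[[0,-1,0],0,0.5],[[0,-1,0],0,0.5],[[0,-1,0],0,0.5],[[0,0,0],0,0.5]]'
python3 - <<'E'
from h import *
tool()
o=[]
for n in("scene","top"):
    c=bot.camera(n);P=cloud(c)
    for t in("bar_grip","stud","jaw","handle"):
        for d in bot.pinpoint(n,t)[:4]:
            w=W(c,d["point"])
            if d["conf"]>.3 and np.hypot(w[0]-.58,w[1]-.0)<.17: print(n,t,round(d["conf"],2),np.round(w,3))
    u,v=(int(k) for k in pix(c,(.57,.05,.06)))
    o.append(cv2.resize(c["image"][v-75:v+75,u-100:u+100],(400,300),interpolation=2))
    m=(np.hypot(P[...,0]-.505,P[...,1]-.094)<.09)&(P[...,2]>.1)&(P[...,2]<.19)&(c["depth"]>0)&(c["image"].max(2)<70)
    q=P[m]; print(len(q),q.mean(0).round(3),np.percentile(q[:,2],[1,50,99]).round(3),np.percentile(q[:,0],[1,99]).round(3))
cv2.imwrite("pics/a4.png",np.hstack(o)[:,:,::-1])
E
```

```text
clock: 11.0
position: [0.5892, -0.126, 0.2276]
ee_rot: [3.134, -0.215, 0.001]
contact_force: [0.1, 0.6, -0.2]
grip_width: 0.0429
t 11.0 tcp [ 0.5892 -0.126   0.2276] yaw -0.137 tilt z [ 0. -0. -1.] F [ 0.1  0.6 -0.2] w 0.0429 q6 1.28
scene bar_grip 0.92 [ 0.591 -0.015  0.06 ]
scene stud 0.7 [0.602 0.079 0.028]
scene jaw 0.64 [0.602 0.079 0.028]
scene handle 0.83 [0.5   0.094 0.155]
116 [0.524 0.079 0.138] [0.121 0.133 0.165] [0.462 0.549]<stdin>:13: RuntimeWarning: Mean of empty slice.
  ret = um.true_divide(
Traceback (most recent call last):
IndexError: index -1 is out of bounds for axis 0 with size 0
```

```bash
python3 - <<'E'
from h import *
c=bot.camera("scene")
u,v=(int(k) for k in pix(c,(.58,.05,.06)))
cv2.imwrite("pics/a4.png",cv2.resize(c["image"][v-75:v+75,u-100:u+100],(800,600),interpolation=2)[:,:,::-1])
c=bot.camera("top")
for t in("bar_grip","stud","handle","jaw"):
    for d in bot.pinpoint("top",t)[:4]:
        w=W(c,d["point"])
        if d["conf"]>.3 and np.hypot(w[0]-.58,w[1]-.0)<.17: print(t,round(d["conf"],2),np.round(w,3))
E
```

```text
(no output)
```

View pics/a4.png

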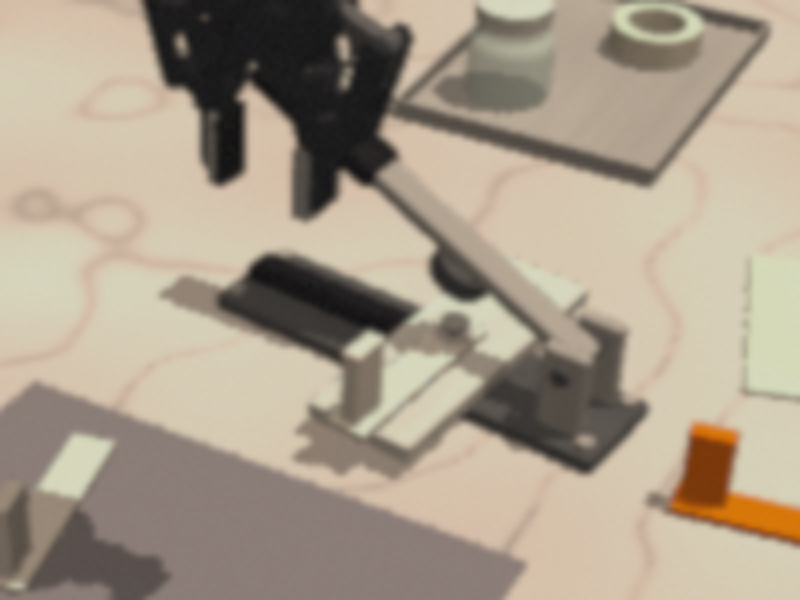

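Scene crop: bar lies let go on the plate, button standing at (455,325), disc above at (460,270). The bar seems to sit slightly towards the robot side, so I'm checking this from depth.

```bash
python3 - <<'E'
from h import *
c=bot.camera("scene");P=cloud(c)
ex=np.array([.991,-.134]);ey=np.array([.134,.991])
L=np.stack([(P[...,:2]-[.602,.079])@ex,(P[...,:2]-[.602,.079])@ey,P[...,2]*1],-1)
ok=c["depth"]>0
for lo,hi in((-.11,-.105),(-.105,-.1),(-.1,-.095),(-.075,-.065),(-.06,-.05),(-.05,-.04),(-.03,-.02),(.05,.06),(.085,.095),(.095,.105)):
    s=ok&(L[...,1]>lo)&(L[...,1]<hi)&(abs(L[...,0])<.07)
    a=s&(L[...,2]>.021)&(L[...,2]<.0268);b=s&(L[...,2]>.028)&(L[...,2]<.034)
    print(lo,"plate",a.sum(),np.percentile(L[a][:,0],[2,98]).round(3) if a.sum() else 0,"strip",b.sum(),np.percentile(L[b][:,0],[2,98]).round(3) if b.sum() else 0)
m=ok&(np.hypot(L[...,0],L[...,1])<.03)&(L[...,2]>.036)&(L[...,2]<.046)
print("cap",m.sum(),L[m].mean(0).round(4),np.percentile(L[m],[5,95],axis=0).round(3))
m=ok&(abs(L[...,0])<.05)&(abs(L[...,1]+.096)<.03)&(L[...,2]>.074)&(L[...,2]<.09)
print("tab",m.sum(),L[m].mean(0).round(4))
E
```

```text
-0.11 plate 3 [0.009 0.014] strip 14 [-0.01   0.013]
-0.105 plate 15 [-0.031  0.032] strip 7 [-0.012  0.014]
-0.1 plate 30 [-0.031  0.036] strip 8 [0.006 0.013]
-0.075 plate 32 [-0.032  0.035] strip 20 [-0.005  0.015]
-0.06 plate 32 [0.015 0.036] strip 29 [-0.011  0.014]
-0.05 plate 32 [-0.019  0.037] strip 31 [-0.01   0.014]
-0.03 plate 46 [-0.031  0.035] strip 26 [-0.012  0.015]
0.05 plate 1 [-0.007 -0.007] strip 0 0
0.085 plate 44 [-0.016  0.037] strip 0 0
0.095 plate 19 [-0.027  0.032] strip 0 0
cap 31 [ 0.0014 -0.0017  0.0397] [[-0.006 -0.009  0.037]
 [ 0.009  0.005  0.042]]
tab 49 [ 0.0023 -0.0992  0.0777]
```

Depth agrees: plate and strip are centred within about 2 mm, and the button stands (top about 40 mm). Now to the handle.

```bash
python3 -m pendant '[[[-0.36,0.92,0],0,1],[[-0.36,0.92,0],0,1],[[-0.36,0.92,0],0,1],[[-0.36,0.92,0],0,1],[[-0.36,0.92,0],0,1],[[-0.36,0.92,0],0,1],[[-0.36,0.92,0],0,1],[[-0.36,0.92,0],0,1],[[0,0,-0.8],0,1],[[0,0,-0.8],0,1],[[0,0,0],0,1],[[0,0,0],0,1]]'
python3 -c "
from h import *
tool()
c=bot.camera('scene')
u,v=(int(k) for k in pix(c,(.54,.07,.1)))
cv2.imwrite('pics/a5.png',cv2.resize(c['image'][v-75:v+75,u-100:u+100],(800,600),interpolation=2)[:,:,::-1])"
```

```text
clock: 13.35
position: [0.5032, 0.0965, 0.1802]
ee_rot: [3.134, -0.212, 0.002]
contact_force: [1.2, 0.4, -0.0]
grip_width: -0.0003
t 13.35 tcp [0.5032 0.0965 0.1802] yaw -0.135 tilt z [ 0.001 -0.    -1.   ] F [ 1.2  0.4 -0. ] w -0.0003 q6 1.64
```

View pics/a5.png

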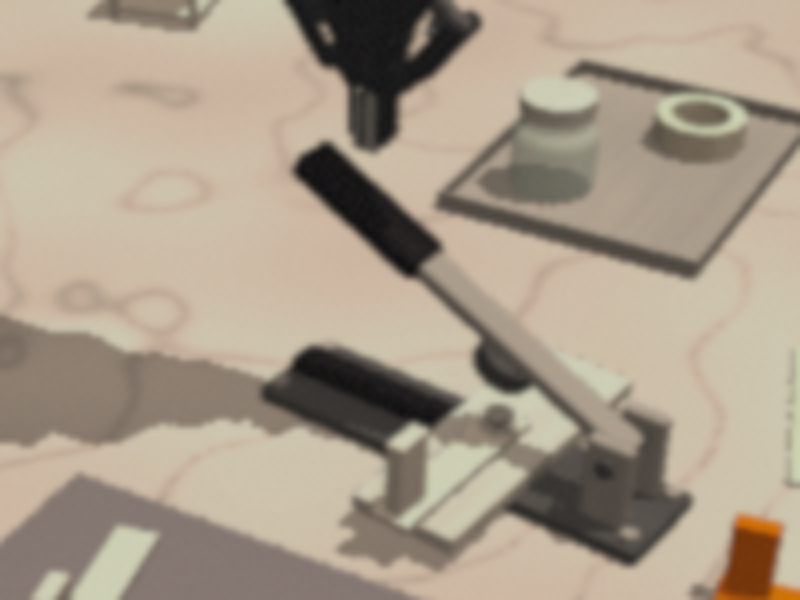

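```bash
python3 -m pendant '[[[0,0,-0.5],0,1],[[0,0,-0.5],0,1],[[-0.22,0.03,-0.46],0,1],[[-0.22,0.03,-0.46],0,1],[[-0.16,0.02,-0.6],0,1],[[-0.16,0.02,-0.6],0,1],[[0,0,0],0,1],[[0,0,0],0,1]]'
```

```text
clock: 14.4
position: [0.4798, 0.0996, 0.0857]
ee_rot: [3.134, -0.211, -0.001]
contact_force: [-0.4, -0.5, 1.8]
grip_width: -0.0003
```

```bash
python3 -m pendant '[[[-0.03,0,-0.2],0,1],[[-0.03,0,-0.2],0,1],[[0,0,0],0,1]]';python3 -m pendant '[[[0,0,-0.15],0,1],[[0,0,-0.15],0,1],[[0,0,0],0,1]]';python3 -m pendant '[[[0,0,-0.1],0,1],[[0,0,0],0,1],[[0,0,0],0,1]]'
python3 -c "
from h import *
c=bot.camera('scene')
u,v=(int(k) for k in pix(c,(.54,.07,.06)))
cv2.imwrite('pics/a6.png',cv2.resize(c['image'][v-75:v+75,u-100:u+100],(800,600),interpolation=2)[:,:,::-1])"
```

```text
clock: 14.78
position: [0.4783, 0.0996, 0.0733]
ee_rot: [-3.134, 0.211, -0.0]
contact_force: [0.2, 0.9, 1.7]
grip_width: -0.0001
clock: 15.15
position: [0.4781, 0.0996, 0.0653]
ee_rot: [3.134, -0.211, -0.0]
contact_force: [-5.9, 1.8, 12.9]
grip_width: -0.0001
clock: 15.52
position: [0.4782, 0.0997, 0.0642]
ee_rot: [3.134, -0.211, 0.001]
contact_force: [-14.8, 0.2, 31.9]
grip_width: 0.0001
```

View pics/a6.png

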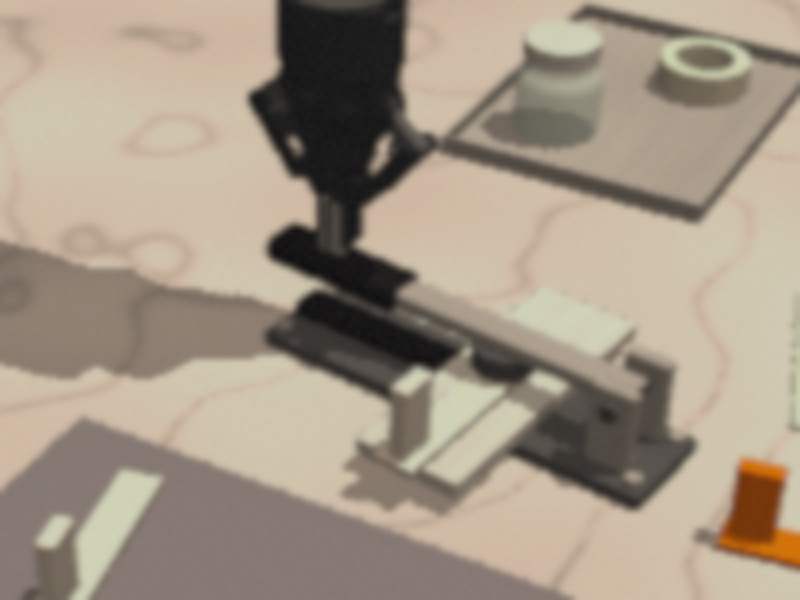

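The handle is down and level, disc on the button at (500,365). Force rose sharply to 32 N, which suggests the stop. Releasing along the arc, then checking the cap height.

```bash
python3 -m pendant '[[[0,0,0.2],0,1],[[0.03,0,0.5],0,1],[[0.13,-0.02,0.6],0,1],[[0.16,-0.02,0.6],0,1],[[0.2,-0.03,0.5],0,1],[[0.2,-0.03,0.5],0,1],[[0,0,0.6],0,1],[[0,0,1],0,1],[[0,0,1],0,1],[[-0.5,0,0.5],0,1],[[0,0,0],0,1],[[0,0,0],0,1]]'
python3 - <<'E'
from h import *
tool()
c=bot.camera("scene");P=cloud(c)
ex=np.array([.991,-.134]);ey=np.array([.134,.991])
L=np.stack([(P[...,:2]-[.602,.079])@ex,(P[...,:2]-[.602,.079])@ey,P[...,2]*1],-1);ok=c["depth"]>0
m=ok&(np.hypot(L[...,0]-.001,L[...,1]+.002)<.009)&(L[...,2]<.05)
print("cap zone z",m.sum(),np.percentile(L[m][:,2],[5,25,50,75,95]).round(4))
m=ok&(abs(L[...,0])<.05)&(abs(L[...,1]+.096)<.03)&(L[...,2]>.074)&(L[...,2]<.09)
print("tab",m.sum(),L[m].mean(0).round(4))
for t in("bar_grip","stud","jaw","handle","spare_grip"):
    for d in bot.pinpoint("scene",t)[:4]:
        w=W(c,d["point"])
        if d["conf"]>.3 and np.hypot(w[0]-.55,w[1]+.05)<.2: print(t,round(d["conf"],2),np.round(w,3))
u,v=(int(k) for k in pix(c,(.56,.07,.08)))
cv2.imwrite('pics/a7.png',cv2.resize(c['image'][v-60:v+60,u-80:u+80],(800,600),interpolation=2)[:,:,::-1])
E
```

```text
clock: 17.08
position: [0.4849, 0.0966, 0.2411]
ee_rot: [3.134, -0.211, -0.0]
contact_force: [0.6, -0.0, -0.1]
grip_width: -0.0001
t 17.07 tcp [0.4849 0.0966 0.2411] yaw -0.135 tilt z [-0. -0. -1.] F [ 0.6 -0.  -0.1] w -0.0001 q6 1.64
cap zone z 34 [0.0283 0.0333 0.0341 0.036  0.0379]
tab 49 [ 0.0018 -0.099   0.0775]
bar_grip 0.88 [ 0.586 -0.017  0.06 ]
stud 0.8 [0.603 0.073 0.032]
jaw 0.92 [0.602 0.081 0.024]
handle 0.73 [0.502 0.094 0.155]
spare_grip 0.85 [ 0.478 -0.197  0.033]
```

View pics/a7.png

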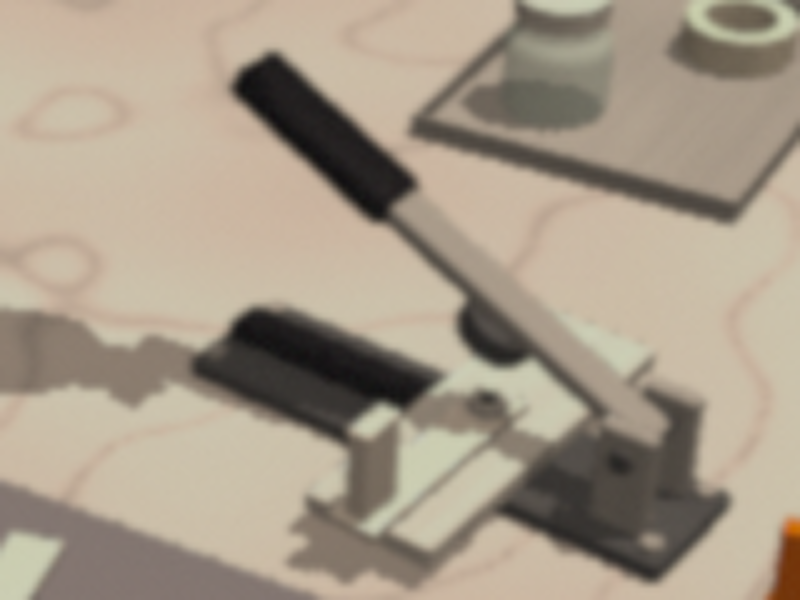

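The cap now sits flush at (487,402), top at 34 mm, which is the snapped-home value (it was 40). The handle is open and the spare bar has not moved.

```bash
python3 -c "
from station import bot
print(bot.hand_in())"
```

```text
the job is handed in; nothing more can be done
None
```

I gripped the white bar with the standing button by its tab and slid it level into the pliers. I set it on the lower jaw and let go, then pressed the upper handle down to its stop with closed fingers. After that I let the handle spring open and moved clear. I handed in at about 17 s; the hand-in gives no verdict.

What the last checks showed:
- **Button:** the cap top dropped from about 40 mm to 34 mm above the table, which matches snapped home. I did not see the click itself in the force readings; the sharp rise to 32 N was the stop.
- **Bar position:** it lies flat and did not move in the press (tab within 1 mm by depth). Depth put the button about 2 mm from the jaw's middle before the press. Afterwards the network's single reading of the button was about 8 mm off, at its usual accuracy of about 4 mm; the limit is 25 mm.
- **Handle:** back at about 155 mm, so open.
- **Other bar:** unmoved.
- **Robot:** no contact, measured force about 0.6 N.
- **What failed:** the top camera's networks found neither bar nor pliers once the bar was placed, so the later checks come from the scene camera only.

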